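Press the lid onto a junction box and hold the press down

TASK

Set the loose round lid squarely on the round junction box that stands in the nest of the bench press, so that it sits right down and level, let go of it, and push the nest fully home under the ram. Then bring the press lever down as far as it goes and keep it held there, so the pad stays pressed on the lid while the sealant takes: finish while still holding the lever fully down. Leave the tools and other parts on the bench where they are.

Things in the scene. Friction and masses are not known exactly. Their poses are not given: they have to be found in the camera images.
- lid: loose white plastic push-on lid, 60 mm across, 14 mm tall: flat 4 mm top plate over a 10 mm deep skirt (inside 55.4 mm across). Lies on the bench top side up. Origin: centre of the skirt's lower edge; z up through the top plate. 25 to 50 g.
- box_rim (a point): centre of the open mouth, at rim height (92 mm above the bench), of the round white junction box fixed in the nest. Rim 52 mm across outside: the lid's skirt goes over it, 1.7 mm to spare all round, until the top plate rests on the rim, the lid's origin then 10 mm below this point. Box 57 mm across from 14 mm below the rim; 70 mm nest ring from 28 mm below. Axes as press.
- nest (a joint): travel of the nest slide, m: 0 is drawn fully out (loading place), 0.115 is fully home on the stop, the box then right under the ram. Grows along the press's -y. Starts between 0 and 0.025. About 1.5 N of friction; stays where it is left.
- nest_knob (a point): middle height of the upright black knob on the outer end of the nest: cylinder 25 mm across, 28 mm tall (this point is its centre, 92 mm above the bench, 95 mm from the box's axis on the press's +y side), on a 14 mm post. Moves with the nest.
- press: small grey spring-return arbor press fixed to the bench. Origin on the bench top under the ram's axis; x from the ram to the column (away from the robot), y along the slide towards the loading place, z up. Head: x -0.034 to 0.155, y -0.03 to 0.03, z 0.145 to 0.215; the ram stands above it to z 0.30. Slide bed: x -0.05 to 0.05, y -0.05 to 0.225, up to z 0.054.
- pad: round white pressing pad 42 mm across on a spring at the foot of the ram. Origin: centre of its lower face, 114 mm above the bench with the lever up, 18 mm clear of a seated lid. With the nest home it meets the lid after 18 mm of ram travel; its spring then gives way, reaching about 20 N at the lever's stop.
- ram (a joint): downward travel of the ram, m, geared to the lever (20 mm per rad of lever): 0 with the lever up (handle 45 degrees above level, on the press's -x side), 0.024 with the lever fully down on its stop (handle 24 degrees below level, same side; lever angle 1.2 rad). A spring returns both when let go: about 3 N at the grip to start, 8 N at the stop.
- lever_pivot (a point): point on the lever's pivot axis (which runs along the press's y), in the plane in which the handle swings, 180 mm above the bench.
- handle: the lever's handle: straight 12 mm steel rod out of the pivot hub, with a black cylindrical grip 25 mm across from 0.13 to 0.22 m from the pivot. Origin on the pivot; its axes turn with it, as press when the lever is up.
- handle_grip (a point): centre of the black grip on the handle, 178 mm from the pivot. Moves in an arc about lever_pivot, in the press's x-z plane: press-frame offset from the pivot (-0.178 cos(a), 0, 0.178 sin(a)), a = 0.785 - lever angle.
- screwdriver: bystander: screwdriver 200 mm long lying on the bench. Leave alone.
- trunking: bystander: white U-shaped trunking offcut 160 x 50 x 33 mm. Leave alone.
- square_box: bystander: open square white box 80 x 80 x 45 mm. Leave alone.
- wrench: bystander: wrench 170 mm long. Leave alone.
There are look-alikes about, which are no part of the job. Of the things shaped like the lid, the white one is meant.

How it is judged:
By the outcome, as a careful person would: the job done as asked, in the order asked, and still so for the second after the job is handed in, while the arm keeps its last pose, push and grip.
It also fails if it takes over 67 s, if anything falls off the work surface, if the arm or the gripper's body presses on something with over 40 N, if the wrist force passes 120 N, or if a joint passes its speed limit or range.

ROBOT

A 6-joint arm with a two-finger parallel gripper is mounted at the origin on the work surface. World frame = base frame: x ahead of the robot, y to its left, z up, the work surface at z = 0. Lengths are in mm, angles in rad, forces in N, time in s.
With the tool pointing down it reaches from about 275 to 1000 mm from the base axis. Payload 8.4 kg.
Tool frame: the origin (TCP) lies at the centre of the arm's flange, where the gripper is bolted on; the fingertips stand 173 mm ahead of it and the grasp point (between the pads) lies 155 mm ahead of it; z points along the fingers, y is the direction in which the jaws open and shut (so a half turn about z gives the same grasp; the last joint's range is limited). The gripper opens to 85 mm and grips with 20 to 120 N. Pads are 22 mm wide; open, the fingers measure 114 mm over their backs; the gripper's body (76 mm by 85 mm) begins 54 mm behind the grasp point. The pads swing forward as they close: fully open they stand 13 mm farther back than shut.
Start: joints at [1.194, 0.353, 1.633, -0, 1.155, -0.002], TCP at [228.803, 581.617, 404.681] pointing down, gripper open.
Joint ranges: [-2.63, 2.63], [-0.92, 2.1], [0.06, 2.66], [-1.3, 4.44], [0, 2.69], [-3.02, 3.02]. Speed limits (rad/s): [2.22, 2.22, 2.79, 3.14, 3.14, 3.14].

INTERFACE

Orientations are given as [roll, pitch, yaw] about the fixed x, y, z axes, in that order (R = Rz(yaw) Ry(pitch) Rx(roll)).
In Python, from rig import sense, grab_frame, camera_model, sign_off gives the robot as it stands. The module is installed in compiled form; this text tells all that it offers.
- The arm moves only by the tool step_arm, never from a script. Its argument "commands" is a list of rows, each a list of 3 entries, a list of its own where there are three numbers: the shift along the tool's x, y, z in mm, then the turn about the tool's z in rad, then the opening, from 0 (shut) to 1 (fully open). A call has 1 to 20 rows; each row shifts and turns the pose as measured when the row begins, along the tool's axes as they then stand; what a row does not reach is not made up. A row lasts 1/8 s, in which the tool goes at most 62.5 mm and 10.7 degrees, less where a joint would pass 70% of its speed; a pose out of reach is approached as far as the arm can. A call with a gripper value outside its range is refused whole. The fingers move at their own pace and stop on an object; "force" is the grip in N (left out, the last holds). Time passes only in rows, so rows that do not move let the fingers close. It gives the time, the measured TCP pose, the force and the opening at its end, in the units of the state.
- sense(): the state, without advancing time (a new reading comes with each control period).
- grab_frame(name): name is "scene" or "top"; returns the picture (400x640x3 uint8, blue, green, red); there is no depth.
- camera_model(name): a dict with "fx", "fy", "cx", "cy" (pixels), "dist" ([k1, k2, p1, p2, k3] as OpenCV has them; the pictures are not rectified), "R" (3x3) and "t" (3): a world point X has camera coordinates R X + t. Camera axes: x right, y down, z forward; pixel columns grow to the right and rows downward; lengths in mm; the calibration is good to about 2 mm. A picture is of the moment at which its call begins. camera_model takes no time and is no camera call.
- sign_off(): hands the job in, once; it reports no verdict.
The state is a dict: "clock": time; "qpos": joint angles; "qvel": joint speeds; "joint_efforts": joint torques, N m; "eef_pos": TCP position; "tcp_rot": TCP orientation; "contact_force": force on the tool from outside, world axes, zero at the start; "wrist_torque": the same for the moment, N m; "opening": opening from 0.0 (shut) to 1.0 (fully open).
Only numpy, scipy, OpenCV 4.12 (cv2) and the standard library are available. Lean on these libraries where they do the work, as an engineer would, in place of code of your own. Each camera call takes 0.05 s, during which the arm holds its last target. There are 200 camera calls.

## Working session

There is one attempt and no reset: what is moved stays moved. The work goes in short steps, Python scripts to look and compute and a tool call to move; the robot and the scene stay as the last step left them, time stands still between calls to the robot, and variables do not carry over. Pictures are saved under pics/ and viewed, about 8 in all and at most 12, crops included, and the job is handed in when it is done.

Besides the shell and the picture viewer there is one more tool, called after "Emit:" as name([rows], argument=value, ...), one row to a line, values as JSON. step_arm: Moves the arm, as the interface text tells. Its arguments: {"type":"object","properties":{"commands":{"type":"array","items":{"type":"array"}},"force":{"type":"number"}},"required":["commands"]}

```bash
mkdir -p pics
cat > h.py <<'E'
import numpy as np, cv2
from rig import *
def K(m): return np.array([[m['fx'],0,m['cx']],[0,m['fy'],m['cy']],[0,0,1.]])
def ray(n,uv):
    m=camera_model(n); R=np.array(m['R']); t=np.array(m['t'])
    p=cv2.undistortPoints(np.array([[uv]],float),K(m),np.array(m['dist'],float))[0,0]
    return -R.T@t, R.T@np.array([p[0],p[1],1.])
def onz(n,uv,z):
    c,d=ray(n,uv); return c+d*(z-c[2])/d[2]
def proj(n,X):
    m=camera_model(n); R=np.array(m['R'])
    return cv2.projectPoints(np.array(X,float).reshape(-1,1,3),cv2.Rodrigues(R)[0],np.array(m['t'],float),K(m),np.array(m['dist'],float))[0].reshape(-1,2)
E
python3 - <<'E'
from h import *
a=grab_frame("scene");b=grab_frame("top")
cv2.imwrite("pics/s0.png",a);cv2.imwrite("pics/t0.png",b)
for n in("scene","top"):
    c,d=ray(n,(320,200));print(n,c,d)
print(sense())
E
```

```text
scene [ 839.23282913  491.47744808 1082.68858992] [-0.26785179 -0.44049669 -0.85717956]
top [ 298.32648237   42.24578616 1769.49028661] [ 0.13673703  0.00655712 -0.99065322]
{'clock': 0.1, 'qpos': array([ 1.19357254e+00,  3.53542650e-01,  1.63406305e+00,  2.04060075e-05,
        1.15523324e+00, -2.38907981e-03]), 'qvel': array([-0.00079103, -0.0032511 , -0.0015991 , -0.00058706,  0.0002598 ,
        0.00118498]), 'joint_efforts': array([-1.25630420e-03, -6.06360126e+01, -3.42820036e+01,  8.34544721e-06,
        4.00143894e-03, -1.93798496e-05]), 'eef_pos': array([228.73299117, 581.40199813, 404.05786318]), 'tcp_rot': array([-3.14034642e+00, -2.16363717e-05,  2.76674968e+00]), 'contact_force': array([-0.1717158 ,  0.28685902, -0.06001585]), 'wrist_torque': array([ 0.00055849, -0.06233096, -0.01458895]), 'opening': 0.9985806743652941}
```

View pics/s0.png

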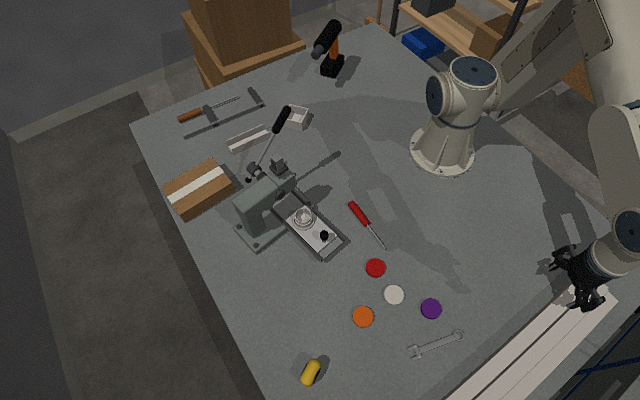

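View pics/t0.png

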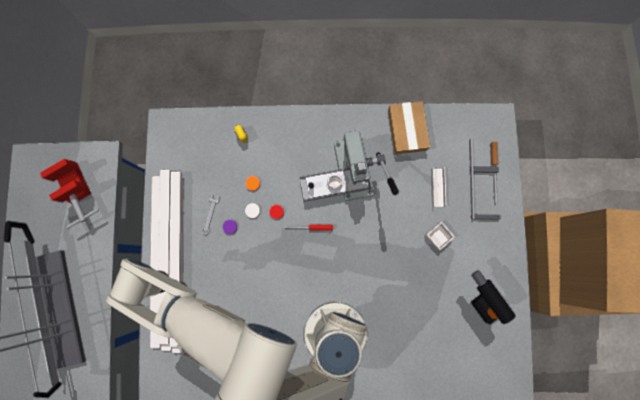

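The scene picture shows coloured discs: red (375,267), orange (362,316), purple (431,308) and white (394,294). The white one fits the lid. The box is at about (304,215), the knob at (325,236) and the grip at (282,120). In the top view the white disc is at (252,211), the box at (335,184), the knob at (311,185) and the grip at (392,186). I'll measure these and confirm them in one enlarged crop.

Run:
```python
from h import *
a=cv2.imread("pics/s0.png");b=cv2.imread("pics/t0.png")
def blob(im,m,uv,r):
    n,l,s,c=cv2.connectedComponentsWithStats(m.astype(np.uint8))
    k=[i for i in range(1,n) if s[i,4]>8 and np.hypot(*(c[i]-uv))<r]
    return [(c[i].round(1),s[i]) for i in k]
for n,im,uv,g,kn in(("scene",a,(394,294),(282,120),(325,236)),("top",b,(252,211),(392,186),(311,185))):
    w=im.min(2)>150
    for c,s in blob(im,w,uv,8): print(n,"lid",c,s,onz(n,c,12))
    dk=im.max(2)<45
    for c,s in blob(im,dk,g,15): print(n,"grip",c,s)
    for c,s in blob(im,dk,kn,12): print(n,"knob",c,s,onz(n,c,92))
A=cv2.resize(a[90:340,225:455],None,fx=2.6,fy=2.4,interpolation=cv2.INTER_CUBIC)
cs=cv2.resize(a[90:270,225:365],None,fx=3.3,fy=3.3,interpolation=cv2.INTER_CUBIC)
ct=cv2.resize(b[130:230,295:405],None,fx=3,fy=3,interpolation=cv2.INTER_CUBIC)
cl=cv2.resize(b[170:245,210:320],None,fx=3,fy=3,interpolation=cv2.INTER_CUBIC)
o=np.zeros((600,800,3),np.uint8);o[:594,:462]=cs[:594];o[:300,465:795]=ct;o[310:535,465:795]=cl
cv2.imwrite("pics/c1.png",o)
print(proj("scene",[[0,0,0]]),proj("top",[[0,0,0]]))
```

```text
scene lid [393.5 294.5] [385 286  18  18 231] [500.33568685 335.45654666  12.        ]
scene grip [281.  119.4] [272 106  19  28 241]
scene knob [323.7 235.2] [320 230   9  11  70] [586.78450493  91.06116762  92.        ]
top lid [250.2 203.3] [  142   105   247   251 24472] [531.47256629 341.6575384   12.        ]
top grip [392.4 186. ] [388 178  10  16  81]
top knob [310.8 185.2] [309 184   4   4  11] [589.2901624  88.7873448  92.       ]
[[440.61197218 149.75349976]] [[335.40015001 334.42121257]]
```

View pics/c1.png

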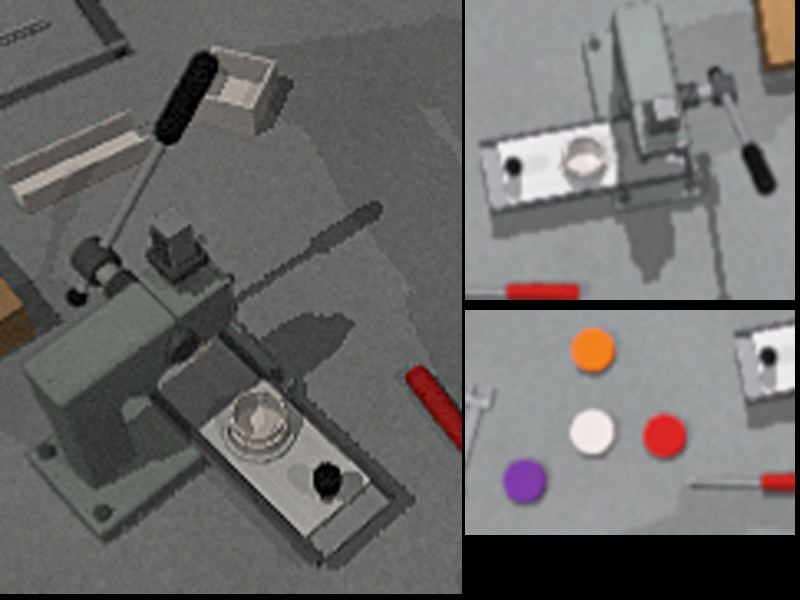

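White lid confirmed: scene (393.5,294.5), top (252.3,210.7). Box rim is at scene (303.2,214.8) and top (335,182.3).

```bash
cat >> h.py <<'E'
def tri(p,q):
    c1,d1=ray("scene",p);c2,d2=ray("top",q)
    s=np.linalg.lstsq(np.c_[d1,-d2],c2-c1,rcond=None)[0]
    x,y=c1+s[0]*d1,c2+s[1]*d2
    return (x+y)/2,np.linalg.norm(x-y)
E
python3 - <<'E'
from h import *
np.set_printoptions(precision=1,suppress=True)
b=cv2.imread("pics/t0.png");a=cv2.imread("pics/s0.png")
w=(b.min(2)>190).astype(np.uint8);w[:, :235]=0
n,l,s,c=cv2.connectedComponentsWithStats(w)
for i in range(1,n):
    if 20<s[i,4]<2000: print("topwhite",c[i],s[i])
print("lid",onz("scene",(393.5,294.5),13),onz("top",(252.3,210.7),13),tri((393.5,294.5),(252.3,210.7)))
print("rim",onz("scene",(303.2,214.8),92),onz("top",(335,182.3),92),tri((303.2,214.8),(335,182.3)))
print("knob",onz("scene",(323.7,235.2),92),onz("top",(310.8,185.2),92),tri((323.7,235.2),(310.8,185.2)))
print("grip",onz("scene",(281,119.4),306),onz("top",(392.4,186),306),tri((281,119.4),(392.4,186)))
E
```

```text
topwhite [409.4 125.7] [402 103  16  46 389]
topwhite [437.8 187.4] [433 169  10  38 340]
topwhite [325.1 183.2] [306 172  39  25 483]
topwhite [251.7 209.9] [245 203  14  15 163]
topwhite [438.1 237.8] [428 230  20  17 171]
topwhite [322.3 314.9] [305 304  45  30 328]
topwhite [323.4 338.3] [318 333  14  14  24]
topwhite [251.7 366.9] [ 235  335   40   65 1438]
topwhite [308.8 345.5] [306 337   7  17  44]
lid [500.7 335.6  13. ] [500.6 332.5  13. ] (array([500.3, 334.1,   9.5]), np.float64(2.4385549375214453))
rim [601.5  -1.5  92. ] [599.4  -6.8  92. ] (array([600.2,  -6.4,  83.6]), np.float64(1.9483462626924346))
knob [586.8  91.1  92. ] [589.3  88.8  92. ] (array([588. ,  90. ,  92.3]), np.float64(3.3622614405634237))
grip [ 543.9 -194.5  306. ] [ 545.1 -197.8  306. ] (array([ 544.2, -197.2,  304.3]), np.float64(2.903084391996592))
```

Emit:
step_arm([
  [[-43, -16, 16], 0, 1],
  [[-43, -16, 16], 0, 1],
  [[-43, -16, 16], 0, 1],
  [[-43, -16, 16], 0, 1],
  [[-43, -16, 16], 0, 1],
  [[-43, -16, 16], 0, 1],
  [[-43, -16, 16], 0, 1],
  [[-43, -16, 16], 0, 1],
  [[0, 0, 0], 0.15, 1],
  [[0, 0, 0], 0.15, 1],
  [[0, 0, 0], 0.15, 0.85],
  [[0, 0, 0], 0.15, 0.85],
  [[0, 0, 0], 0, 0.8],
], force=40)

```text
clock: 1.72
eef_pos: [509.6, 327.3, 267.4]
tcp_rot: [-3.134, -0.0, 2.15]
contact_force: [1.1, -0.4, -0.9]
opening: 0.8
```

```bash
cat >> h.py <<'E'
def to(X,yaw=None):
    s=sense();p=np.array(s['eef_pos']);r,pi,y=s['tcp_rot']
    d=np.array(X,float)-p;R=cv2.Rodrigues(np.array([0,0,y]))[0]@cv2.Rodrigues(np.array([0,pi,0]))[0]@cv2.Rodrigues(np.array([r,0,0.]))[0]
    print("t",round(s['clock'],2),"pos",p.round(1),"rot",np.round([r,pi,y],3),"F",np.round(s['contact_force'],1),"open",round(s['opening'],3),"q1,q6",np.round(np.array(s['qpos'])[[0,5]],3))
    print("  shift tool",(R.T@d).round(1),"turn",None if yaw is None else round(-((yaw-y+np.pi)%(2*np.pi)-np.pi),3))
E
python3 -c "
from h import *
to([500.5,334.5,200],2.16)"
```

```text
t 1.73 pos [509.6 327.3 267.4] rot [-3.134 -0.     2.15 ] F [ 1.1 -0.4 -0.9] open 0.8 q1,q6 [ 0.568 -0.011]
  shift tool [11.  -3.2 67.4] turn -0.01
```

Emit:
step_arm([
  [[5.5, -1.5, 20], 0, 0.92],
  [[5.5, -1.5, 30], 0, 0.92],
  [[0, 0, 22], 0, 0.92],
  [[0, 0, 0], 0, 0.92],
])

```text
clock: 2.22
eef_pos: [500.4, 335.0, 193.7]
tcp_rot: [-3.135, -0.0, 2.166]
contact_force: [-1.5, -0.5, 0.5]
opening: 0.919
```

Run:
```python
from h import *
to([500.5,334.5,180],2.16)
a=grab_frame("scene");b=grab_frame("top")
A=cv2.resize(a[240:350,335:455],None,fx=5,fy=5,interpolation=cv2.INTER_CUBIC)
cv2.imwrite("pics/c2.png",A)
```

```text
t 2.23 pos [500.4 335.  193.7] rot [-3.135 -0.     2.166] F [-1.5 -0.5  0.5] open 0.919 q1,q6 [ 0.587 -0.008]
  shift tool [-0.5 -0.1 13.7] turn 0.006
```

View pics/c2.png

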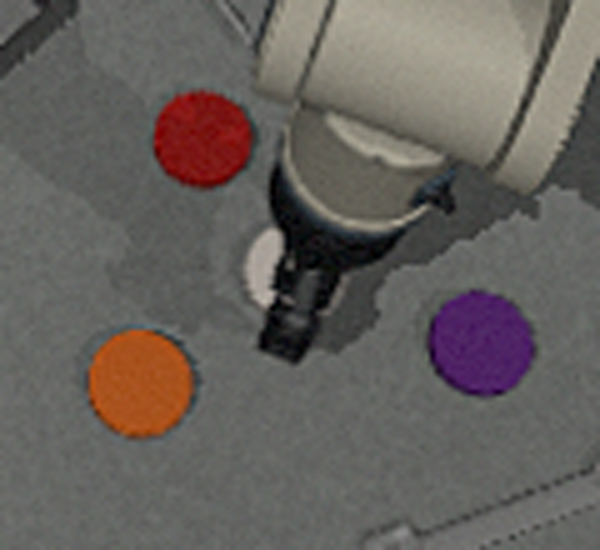

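The view shows the open gripper straddling the white lid at crop (265,265). The outer finger at (290,330) is clear of it. I'll descend gently to feel the bench.

Emit:
step_arm([
  [[0, 0, 8], 0, 0.85],
  [[0, 0, 6], 0, 0.82],
  [[0, 0, 3], 0, 0.8],
  [[0, 0, 2], 0, 0.8],
  [[0, 0, 0], 0, 0.8],
])

```text
clock: 2.95
eef_pos: [502.1, 335.8, 177.7]
tcp_rot: [-3.142, -0.0, 2.166]
contact_force: [-1.0, 0.1, 0.1]
opening: 0.805
```

Emit:
step_arm([
  [[1, 0, 3], 0, 0.8],
  [[0, 0, 2], 0, 0.8],
  [[0, 0, 2], 0, 0.8],
  [[0, 0, 0], 0, 0.8],
])

```text
clock: 3.45
eef_pos: [501.6, 336.8, 170.3]
tcp_rot: [3.141, -0.0, 2.166]
contact_force: [-0.4, -0.4, -0.4]
opening: 0.798
```

Emit:
step_arm([
  [[0, -1, 2], 0, 0.8],
  [[0, -1, 1.5], 0, 0.8],
  [[0, 0, 0], 0, 0.8],
])

```text
clock: 3.82
eef_pos: [499.8, 335.6, 166.6]
tcp_rot: [3.141, -0.0, 2.166]
contact_force: [-0.5, -0.2, -0.4]
opening: 0.8
```

Emit:
step_arm([
  [[0, 0, 1.5], 0, 0.8],
  [[0, 0, 0], 0, 0.8],
])

```text
clock: 4.08
eef_pos: [500.1, 335.7, 166.5]
tcp_rot: [3.141, -0.0, 2.166]
contact_force: [-0.2, 0.6, -0.5]
opening: 0.802
```

Emit:
step_arm([
  [[0, 0, 2], 0, 0.8],
  [[0, 0, 0], 0, 0.8],
])

```text
clock: 4.32
eef_pos: [500.4, 336.0, 166.6]
tcp_rot: [3.14, -0.0, 2.166]
contact_force: [-0.6, 0.2, -0.7]
opening: 0.795
```

Emit:
step_arm([
  [[0, 0, 2], 0, 0.8],
  [[0, 0, 0], 0, 0.8],
])

```text
clock: 4.58
eef_pos: [500.6, 336.1, 166.4]
tcp_rot: [3.14, -0.0, 2.166]
contact_force: [0.0, 0.4, 0.1]
opening: 0.802
```

Contact is at TCP z 166.5: the tips are on the bench and the pose stalls. I'll lift 4 mm and close.

Emit:
step_arm([
  [[0, 0, -4], 0, 0.8],
  [[0, 0, 0], 0, 0.6],
  [[0, 0, 0], 0, 0.6],
  [[0, 0, 0], 0, 0.5],
  [[0, 0, 0], 0, 0.5],
], force=40)

```text
clock: 5.2
eef_pos: [500.8, 336.3, 171.1]
tcp_rot: [3.139, -0.0, 2.166]
contact_force: [-1.2, -1.6, 4.6]
opening: 0.681
```

Emit:
step_arm([
  [[0, 0, -25], 0, 0.5],
  [[0, 0, -40], 0, 0.5],
  [[0, 0, -40], 0.15, 0.5],
  [[0, 0, -30], 0.15, 0.5],
  [[0, 0, 0], 0.16, 0.5],
  [[0, 0, 0], 0, 0.5],
])

```text
clock: 5.95
eef_pos: [500.3, 335.8, 307.8]
tcp_rot: [-3.141, 0.0, 1.694]
contact_force: [-0.4, -0.5, -0.5]
opening: 0.68
```

Run:
```python
from h import *
to([600.5,-4,310],1.70)
a=grab_frame("scene")
cv2.imwrite("pics/c3.png",cv2.resize(a[180:330,270:450],None,fx=4,fy=4,interpolation=cv2.INTER_CUBIC))
```

```text
t 5.95 pos [500.3 335.8 307.8] rot [-3.141  0.     1.694] F [-0.4 -0.5 -0.5] open 0.68 q1,q6 [0.589 0.466]
  shift tool [-349.6   57.8   -2.2] turn -0.006
```

View pics/c3.png

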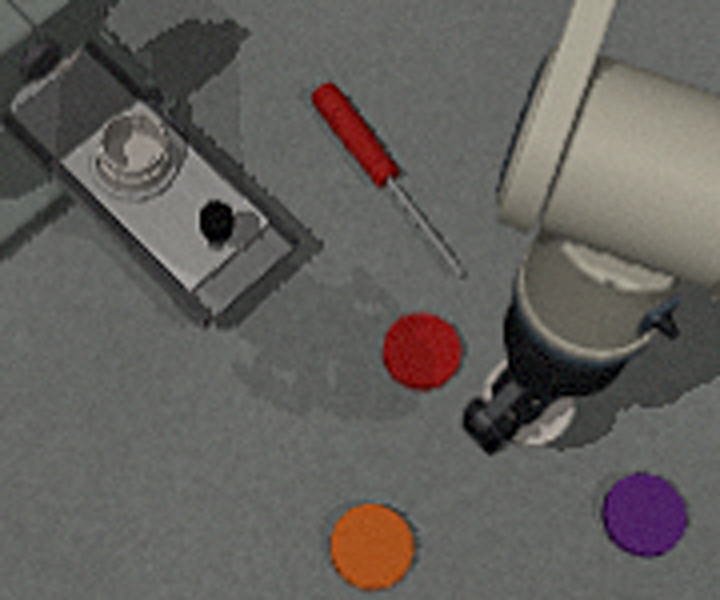

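The lid is held; it shows white on both sides of the fingers at crop (495,380) and (550,420). Rim centre is at about crop (133,145). Now over to the box.

Emit:
step_arm([
  [[-43, 7, 0], 0, 0.5],
  [[-43, 7, 0], 0, 0.5],
  [[-43, 7, 0], 0, 0.5],
  [[-43, 7, 0], 0, 0.5],
  [[-43, 7, 0], 0, 0.5],
  [[-43, 7, 0], 0, 0.5],
  [[-43, 7, 0], 0, 0.5],
  [[-30, 5, 0], 0, 0.5],
  [[0, 0, 0], 0, 0.5],
])

```text
clock: 7.12
eef_pos: [601.8, 6.1, 300.9]
tcp_rot: [-3.133, 0.0, 1.734]
contact_force: [-0.0, 0.4, 0.2]
opening: 0.678
```

```bash
python3 -c "
from h import *
to([600.5,-4,280],1.70)"
```

```text
t 7.12 pos [601.8   6.1 300.9] rot [-3.133  0.     1.734] F [-0.   0.4  0.2] open 0.678 q1,q6 [ 0.008 -0.154]
  shift tool [-9.7 -2.8 20.9] turn 0.034
```

Emit:
step_arm([
  [[-6, -2, 12], 0.03, 0.5],
  [[-3.5, -1, 16], 0, 0.5],
  [[0, 0, 2], 0, 0.5],
  [[0, 0, 0], 0, 0.5],
])

```text
clock: 7.62
eef_pos: [598.5, -2.2, 266.8]
tcp_rot: [-3.129, -0.001, 1.707]
contact_force: [0.9, -0.0, -0.9]
opening: 0.685
```

Run:
```python
from h import *
to([600.5,-4,270],1.70)
a=np.mean([grab_frame("scene") for _ in range(3)],0).astype(np.uint8);b=grab_frame("top")
cv2.imwrite("pics/s4.png",a);cv2.imwrite("pics/t4.png",b)
A=cv2.resize(a[180:255,265:345],None,fx=6,fy=6,interpolation=cv2.INTER_CUBIC)
B=cv2.resize(b[150:215,290:380],None,fx=3.5,fy=3.5,interpolation=cv2.INTER_CUBIC)
o=np.zeros((450,800,3),np.uint8);o[:,:480]=A;o[:B.shape[0],484:484+B.shape[1]]=B
cv2.imwrite("pics/c4.png",o)
```

```text
t 7.62 pos [598.5  -2.2 266.8] rot [-3.129e+00 -1.000e-03  1.707e+00] F [ 0.9 -0.  -0.9] open 0.685 q1,q6 [-0.006 -0.141]
  shift tool [-2.1  1.7 -3.2] turn 0.007
```

View pics/c4.png

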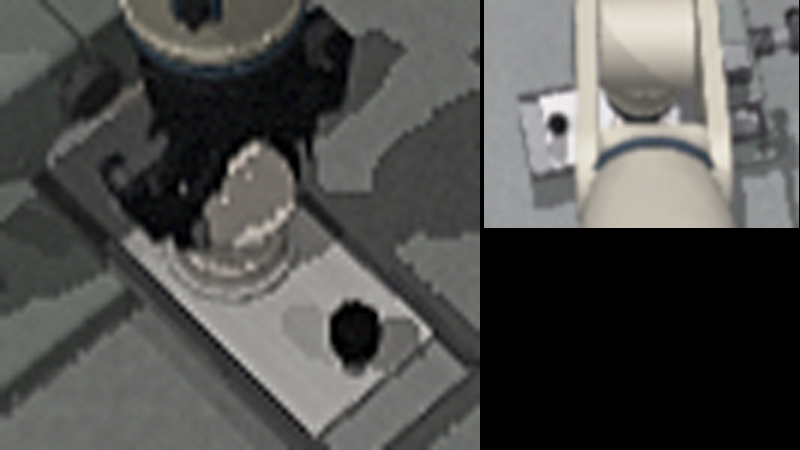

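Run:
```python
from h import *
a=cv2.imread("pics/s0.png");b=cv2.imread("pics/s4.png")
def ov(im,circs,x0,y0,w,h,f):
    o=cv2.resize(im[y0:y0+h,x0:x0+w],None,fx=f,fy=f,interpolation=cv2.INTER_CUBIC)
    o=cv2.convertScaleAbs(o,alpha=1.3)
    th=np.linspace(0,2*np.pi,60)
    for c,r,z,col in circs:
        p=proj("scene",np.c_[c[0]+r*np.cos(th),c[1]+r*np.sin(th),0*th+z])
        q=((p-[x0,y0]+.5)*f-.5)
        cv2.polylines(o,[q.round().astype(int)],True,col,1)
    return o
C=(600.5,-4);L=(598.5,-2.2);k=[600.5-12.4,-4+94.2]
A=ov(a,[(C,26,92,(0,0,255)),(C,35,64,(0,255,0)),(k,12.5,106,(255,0,255))],275,185,65,65,6)
B=ov(b,[(L,30,95.7,(0,255,255)),(L,30,109.7,(0,0,255)),(C,35,64,(0,255,0))],275,185,65,65,6)
cv2.imwrite("pics/c5.png",np.hstack([A,B]))
```

```text
(no output)
```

View pics/c5.png

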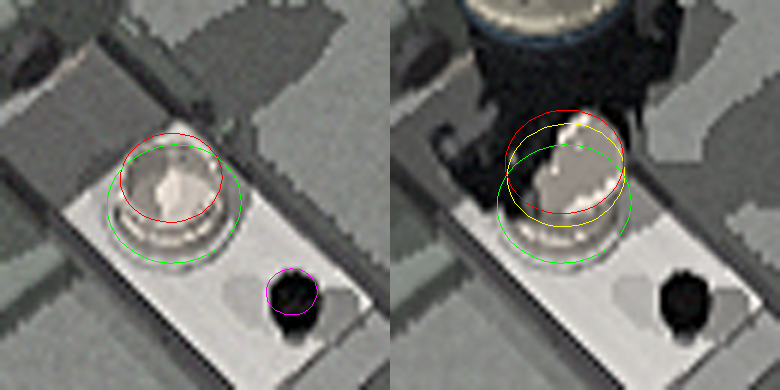

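Run:
```python
from h import *
np.set_printoptions(precision=2,suppress=True)
a=cv2.imread("pics/s0.png")
for p,q,z in (((285,220.3),(313.3,249.7),56),((305.8,205.8),(335.8,236.7),56)):
    d=onz("scene",q,z)-onz("scene",p,z);print("press yaw",np.degrees(np.arctan2(-d[0],d[1])))
g=cv2.resize(a[220:255,310:340].max(2),None,fx=8,fy=8,interpolation=cv2.INTER_CUBIC)
for th in(60,80,100):
    n,l,s,c=cv2.connectedComponentsWithStats((g<th).astype(np.uint8));
    i=l[(235-220)*8,(324-310)*8]; x,y,w,h,A=s[i]
    print(th,"bbox",[(v+.5)/8-.5+o for v,o in((x,310),(x+w-1,310),(y,220),(y+h-1,220))])
t=np.linspace(0,6.283,90)
def ext(cx,cy,r,zs):
    p=np.vstack([proj("scene",np.c_[cx+r*np.cos(t),cy+r*np.sin(t),0*t+z]) for z in zs]);return p[:,0].min(),p[:,0].max(),p[:,1].min(),p[:,1].max()
print("knob@588,90",np.array(ext(588,90,12.5,(78,106))))
p=proj("scene",[[588,90,92],[598,90,92],[588,100,92]]);print("J/10mm",p[1]-p[0],p[2]-p[0])
# rim: bright profile
v=cv2.GaussianBlur(a.max(2),(3,3),0)
print(a.max(2)[203:230,290:320])
print("rim@600.5,-4",np.array(ext(600.5,-4,26,(92,))),"body",np.array(ext(600.5,-4,28.5,(66,78))),"ring",np.array(ext(600.5,-4,35,(64,))))
```

```text
press yaw 8.897744391373614
press yaw 7.574485814587646
60 bbox [np.float64(319.6875), np.float64(328.1875), np.float64(229.6875), np.float64(240.9375)]
80 bbox [np.float64(319.5625), np.float64(328.5625), np.float64(229.5625), np.float64(241.4375)]
100 bbox [np.float64(319.4375), np.float64(334.0625), np.float64(229.4375), np.float64(241.9375)]
knob@588,90 [318.87 327.37 229.27 240.94]
J/10mm [-2.82  1.68] [1.84 2.55]
[[ 73  76  74  73  77  78  73  74  76  78  80  79  62  17  36  36  57  38
   43  40  52  64  67  73  66  67  67  80 109 109]
 [ 80  73  73  74  76  77  76  73  72  73  77  76  77  47  42  35  36  43
   38  35  37  69  69  79  62  70  62 115 110 105]
 [ 80  78  75  73  76  69  78  68  72  78  73  77  55  72 118  97  55  60
   56  36  43  70  77 105  48  69  72 101 103 100]
 [ 78  77  75  77  74  75  74  74  78  79  66  65  61 126 166 169 130  75
   52  55  71  73 100  77  51  66  69  57 102 108]
 [ 77  80  77  77  78  80  74  75  75  66  76 101 127 164 160 153 163 123
   67  55  58  80  55  57  53  75  69  59 107 105]
 [ 74  80  82  83  78  80  65  67  85  81 115 166 17
[... 2111 characters left out ...]
 95 124 143 156 149 152 117  88  87
   76  89 124 152  77 139 158 157 157 156 151 148]
 [ 36 133 156 156 116 143 150 120 108  98 106 107 102 100  99  99  95  90
  104 120 155 101  99 158 154 155 154 149 154 149]
 [ 54  40 134 156 161 121 126 157 133 113 125 121 110 109 110 117 113 126
  155 134  81  99 159 158 157 155 153 154 148 148]
 [ 54  47  41 132 162 157 137 117 126 152 155 149 132 133 139 157 150 137
  117  96 101 159 154 151 149 155 151 154 153 160]
 [ 53  54  54  38 158 162 156 135 124 116 125 125 122 141 140 109  83 117
  123 154 158 154 149 151 154 156 152 154 155 154]]
rim@600.5,-4 [294.6  311.51 206.73 221.55] body [294.13 312.6  208.26 226.17] ring [292.41 314.69 208.67 228.34]
```

Emit:
step_arm([
  [[-1.5, 1.5, 0], 0, 0.5],
  [[0, 0, 0], 0, 0.5],
])

```text
clock: 8.07
eef_pos: [600.9, -3.6, 268.5]
tcp_rot: [-3.132, -0.0, 1.707]
contact_force: [0.9, 0.0, 0.3]
opening: 0.679
```

```bash
python3 -c "
from h import *
to([600.4,-3.5,262],1.70)"
```

```text
t 8.07 pos [600.9  -3.6 268.5] rot [-3.132 -0.     1.707] F [0.9 0.  0.3] open 0.679 q1,q6 [-0.008 -0.143]
  shift tool [ 0.2 -0.4  6.5] turn 0.007
```

Emit:
step_arm([
  [[0, -0.5, 3], 0, 0.5],
  [[0, 0, 3], 0, 0.5],
  [[0, 0, 2], 0, 0.5],
])

```text
clock: 8.45
eef_pos: [600.9, -3.7, 261.1]
tcp_rot: [-3.135, -0.0, 1.706]
contact_force: [1.7, 0.1, 1.0]
opening: 0.677
```

Emit:
step_arm([
  [[0, 0, 2], 0, 0.5],
])

```text
clock: 8.57
eef_pos: [601.2, -3.7, 259.1]
tcp_rot: [-3.136, 0.0, 1.707]
contact_force: [0.6, -0.6, 0.9]
opening: 0.679
```

Emit:
step_arm([
  [[0, 0, 2], 0, 0.5],
])

```text
clock: 8.7
eef_pos: [601.2, -3.7, 256.9]
tcp_rot: [-3.136, 0.0, 1.707]
contact_force: [1.2, 0.3, 0.2]
opening: 0.678
```

Emit:
step_arm([
  [[0, 0, 2], 0, 0.5],
])

```text
clock: 8.82
eef_pos: [601.2, -3.7, 254.7]
tcp_rot: [-3.136, 0.0, 1.707]
contact_force: [1.6, 0.7, -0.4]
opening: 0.682
```

Emit:
step_arm([
  [[0, 0, 2], 0, 0.5],
])

```text
clock: 8.95
eef_pos: [601.3, -3.7, 252.9]
tcp_rot: [-3.136, 0.0, 1.706]
contact_force: [-6.2, 0.8, 21.7]
opening: 0.681
```

Emit:
step_arm([
  [[0, 0, 2], 0, 0.5],
])

```text
clock: 9.07
eef_pos: [601.4, -3.8, 252.7]
tcp_rot: [-3.136, 0.0, 1.707]
contact_force: [-11.2, -0.0, 36.1]
opening: 0.68
```

It seated at 252.8, as predicted (253). Releasing.

Emit:
step_arm([
  [[0, 0, -0.3], 0, 0.5],
  [[0, 0, 0], 0, 0.75],
  [[0, 0, 0], 0, 0.85],
  [[0, 0, 0], 0, 0.9],
  [[0, 0, -15], 0, 0.9],
  [[0, 0, -40], 0, 0.9],
  [[15, 0, -40], 0, 0.6],
  [[50, 0, -20], 0, 0.3],
  [[60, 0, 0], 0, 0],
  [[40, 0, 0], 0, 0],
  [[0, 0, 0], 0, 0],
])

```text
clock: 10.45
eef_pos: [579.3, 163.8, 378.1]
tcp_rot: [-3.139, -0.002, 1.704]
contact_force: [-1.4, -0.7, -0.1]
opening: 0.001
```

Run:
```python
from h import *
to([582,132,245],1.70)
a=np.mean([grab_frame("scene") for _ in range(3)],0).astype(np.uint8)
cv2.imwrite("pics/s6.png",a)
x0,y0,w,h,f=265,180,80,75,8
A=cv2.resize(a[y0:y0+h,x0:x0+w],None,fx=f,fy=f,interpolation=cv2.INTER_CUBIC)
th=np.linspace(0,6.283,60)
for c,r,z,col in(((600.6,-3.6),30,96,(0,0,255)),((600.6,-3.6),30,82,(0,255,255))):
    q=(proj("scene",np.c_[c[0]+r*np.cos(th),c[1]+r*np.sin(th),0*th+z])-[x0,y0]+.5)*f
    cv2.polylines(A,[q.astype(int)],True,col,1)
cv2.imwrite("pics/c6.png",A)
```

```text
t 10.45 pos [579.3 163.8 378.1] rot [-3.139e+00 -2.000e-03  1.704e+00] F [-1.4 -0.7 -0.1] open 0.001 q1,q6 [0.273 0.138]
  shift tool [-32.1  -1.3 133. ] turn 0.004
```

View pics/c6.png

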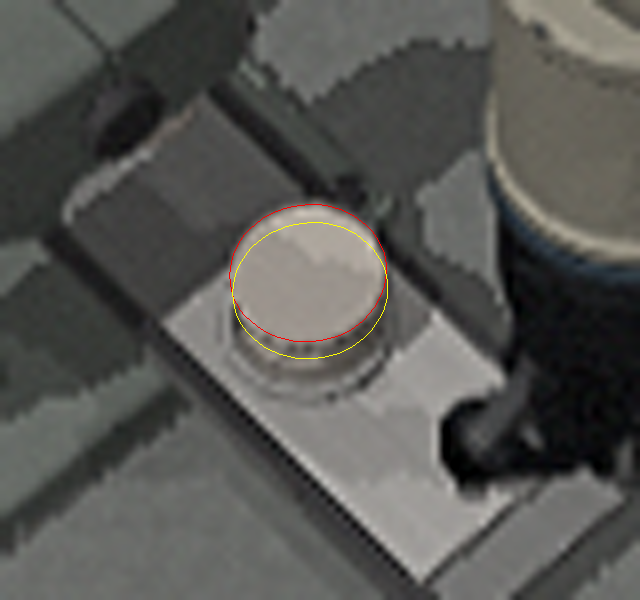

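The lid's top matches the predicted seated ellipse (crop 230–387, 205–342): level and centred. Now I'll go down beside the knob with the fingers shut.

Emit:
step_arm([
  [[0, 0, 40], 0, 0],
  [[-5, 0, 45], 0, 0],
  [[-12, -1, 30], 0, 0],
  [[-12, 0, 7], 0, 0],
  [[0, 0, 0], 0, 0],
])

```text
clock: 11.22
eef_pos: [584.2, 125.3, 254.4]
tcp_rot: [-3.141, -0.0, 1.695]
contact_force: [0.2, 0.3, 0.3]
opening: -0.003
```

```bash
python3 -c "
from h import *
to([582,130,255],1.71)"
```

```text
t 11.22 pos [584.2 125.3 254.4] rot [-3.141 -0.     1.695] F [0.2 0.3 0.3] open -0.003 q1,q6 [0.209 0.085]
  shift tool [ 5.  -1.6 -0.6] turn -0.015
```

Emit:
step_arm([
  [[-5, 0, 0], 0, 0],
  [[-4, 0, 0], 0, 0],
  [[-4, 0, 0], 0, 0],
  [[-6, 0, 0], 0, 0],
  [[-8, 0, 0], 0, 0],
  [[-8, 0, 0], 0, 0],
  [[-8, 0, 0], 0, 0],
  [[-8, 0, 0], 0, 0],
  [[-8, 0, 0], 0, 0],
  [[-8, 0, 0], 0, 0],
  [[-8, 0, 0], 0, 0],
  [[-8, 0, 0], 0, 0],
  [[-6, 0, 0], 0, 0],
  [[-4, 0, 0], 0, 0],
])

```text
clock: 12.98
eef_pos: [598.4, 27.4, 258.4]
tcp_rot: [3.135, -0.002, 1.694]
contact_force: [1.3, 2.0, -0.1]
opening: 0.005
```

Emit:
step_arm([
  [[-3, 0, 0], 0, 0],
])

```text
clock: 13.1
eef_pos: [598.8, 24.1, 258.4]
tcp_rot: [3.135, -0.002, 1.694]
contact_force: [0.6, 2.9, -0.4]
opening: 0.005
```

Emit:
step_arm([
  [[-3, 0, 0], 0, 0],
])

```text
clock: 13.22
eef_pos: [599.2, 21.4, 258.4]
tcp_rot: [3.135, -0.003, 1.694]
contact_force: [-1.4, 17.9, 1.8]
opening: 0.001
```

Emit:
step_arm([
  [[-2, 0, 0], 0, 0],
])

```text
clock: 13.35
eef_pos: [599.3, 20.8, 258.4]
tcp_rot: [3.135, -0.006, 1.692]
contact_force: [0.3, 20.1, 1.0]
opening: -0.001
```

Emit:
step_arm([
  [[2, 0, 0], 0, 0],
  [[30, 0, 0], 0, 0],
  [[50, 0, -20], 0, 0.2],
  [[20, 0, -60], 0, 0.5],
  [[0, 0, -60], 0, 0.8],
  [[0, 0, -40], 0, 0.8],
  [[0, 0, 0], 0, 0.8],
])

```text
clock: 14.22
eef_pos: [584.5, 123.3, 443.0]
tcp_rot: [3.141, -0.002, 1.694]
contact_force: [-0.2, -0.5, -1.0]
opening: 0.798
```

Run:
```python
from h import *
to([544,-196,470],0.14)
a=np.mean([grab_frame("scene") for _ in range(3)],0).astype(np.uint8);b=grab_frame("top")
cv2.imwrite("pics/s7.png",a);cv2.imwrite("pics/t7.png",b)
A=cv2.resize(a[95:255,215:345],None,fx=3.7,fy=3.7,interpolation=cv2.INTER_CUBIC)
B=cv2.resize(b[135:215,330:410],None,fx=3.8,fy=3.8,interpolation=cv2.INTER_CUBIC)
o=np.zeros((592,800,3),np.uint8);o[:A.shape[0],:A.shape[1]]=A[:592];o[:B.shape[0],490:490+B.shape[1]]=B
cv2.imwrite("pics/c7.png",o)
for n,im,g in(("scene",a,(281,119.4)),("top",b,(392.4,186))):
    N,l,s,c=cv2.connectedComponentsWithStats((im.max(2)<45).astype(np.uint8))
    for i in range(1,N):
        if s[i,4]>8 and np.hypot(*(c[i]-g))<12: print(n,c[i],s[i])
```

```text
t 14.22 pos [584.5 123.3 443. ] rot [ 3.141e+00 -2.000e-03  1.694e+00] F [-0.2 -0.5 -1. ] open 0.798 q1,q6 [0.205 0.081]
  shift tool [-311.8  -79.4  -27.8] turn 1.554
scene [280.7768595  119.58264463] [272 106  18  28 242]
top [392.40243902 185.93902439] [388 178  10  16  82]
```

View pics/c7.png

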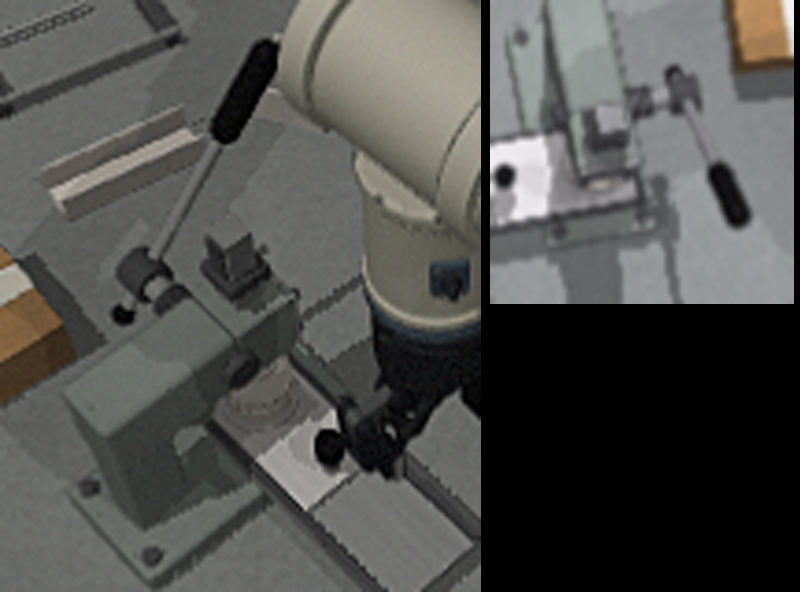

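Knob now at crop (328,447), lid under the head at (260,390): the nest is home, having stalled with 20 N on the stop. The grip is unchanged at scene (280.8,119.6) and top (392.4,185.9), so about (544,-196,305). Moving above it.

Emit:
step_arm([
  [[0, 0, -45], 0, 0.9],
  [[-20, 0, -45], 0, 0.9],
  [[-40, -10, -5], 0, 0.9],
  [[-40, -10, 0], 0, 0.9],
  [[-40, -10, 0], 0, 0.9],
  [[-40, -10, 0], 0, 0.9],
  [[-40, -10, 0], 0, 0.9],
  [[-40, -10, 0], 0, 0.9],
  [[-40, -10, 0], 0, 0.9],
  [[0, 0, 0], 0.17, 0.9],
  [[0, 0, 0], 0.17, 0.9],
  [[0, 0, 0], 0.17, 0.9],
  [[0, 0, 0], 0.17, 0.9],
  [[0, 0, 0], 0.17, 0.9],
  [[0, 0, 0], 0.17, 0.9],
  [[0, 0, 0], 0.17, 0.9],
  [[0, 0, 0], 0.17, 0.9],
  [[0, 0, 0], 0.17, 0.9],
  [[0, 0, 0], 0, 0.9],
])

```text
clock: 16.8
eef_pos: [548.1, -196.9, 497.3]
tcp_rot: [-3.123, 0.068, 0.112]
contact_force: [0.4, -0.1, -1.1]
opening: 0.905
```

```bash
python3 -c "
from h import *
to([544.3,-196.5,460],0.14)"
```

```text
t 16.8 pos [ 548.1 -196.9  497.3] rot [-3.123  0.068  0.112] F [ 0.4 -0.1 -1.1] open 0.905 q1,q6 [-0.343  1.119]
  shift tool [-1.2 -0.1 37.5] turn -0.028
```

```bash
cat >> h.py <<'E'
def grasp(G):
    s=sense();r,pi,y=s['tcp_rot']
    R=cv2.Rodrigues(np.array([0,0,y]))[0]@cv2.Rodrigues(np.array([0,pi,0]))[0]@cv2.Rodrigues(np.array([r,0,0.]))[0]
    g=np.array(s['eef_pos'])+155*R[:,2]
    print("t",round(s['clock'],2),"rot",np.round([r,pi,y],3),"grasp pt",g.round(1),"F",np.round(s['contact_force'],1),"shift tool",(R.T@(np.array(G)-g)).round(1),"q",np.round(s['qpos'],2))
E
python3 -c "
from h import *
grasp([544.3,-196.5,305])"
```

```text
t 16.8 rot [-3.123  0.068  0.112] grasp pt [ 537.3 -195.2  342.7] F [ 0.4 -0.1 -1.1] shift tool [ 9.4  2.7 37.1] q [-0.34  0.23  1.59 -0.01  1.39  1.12]
```

Emit:
step_arm([
  [[5, 1.5, 12], -0.02, 0.9],
  [[4, 1, 12], 0, 0.9],
  [[0, 0, 10], 0, 0.9],
  [[0, 0, 3], 0, 0.9],
  [[0, 0, 0], 0, 0.9],
])

```text
clock: 17.42
eef_pos: [554.8, -197.9, 454.2]
tcp_rot: [-3.119, 0.072, 0.142]
contact_force: [-0.1, 0.5, 0.6]
opening: 0.899
```

Run:
```python
from h import *
grasp([544.3,-196.5,305])
a=grab_frame("scene");b=grab_frame("top")
A=cv2.resize(a[80:200,220:360],None,fx=3.5,fy=3.5,interpolation=cv2.INTER_CUBIC)
B=cv2.resize(b[140:230,330:420],None,fx=3.3,fy=3.3,interpolation=cv2.INTER_CUBIC)
o=np.zeros((430,800,3),np.uint8);o[:420,:490]=A;o[:297,495:792]=B
cv2.imwrite("pics/c8.png",o)
```

```text
t 17.43 rot [-3.119  0.072  0.142] grasp pt [ 543.3 -196.1  299.6] F [-0.1  0.5  0.6] shift tool [ 0.5  0.5 -5.4] q [-0.34  0.27  1.63 -0.01  1.31  1.09]
```

View pics/c8.png

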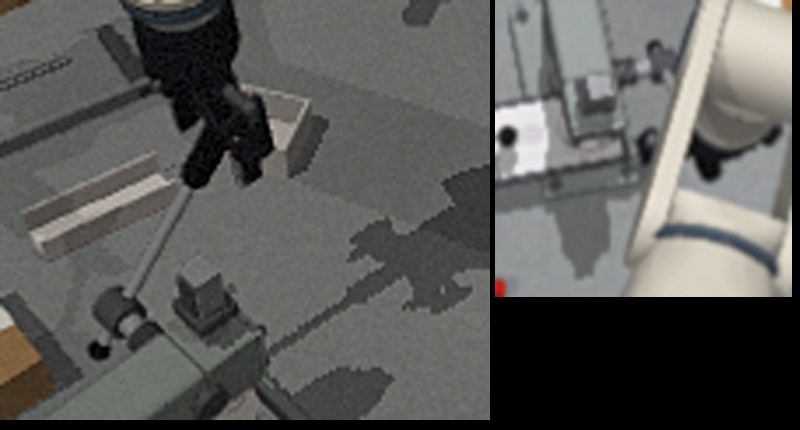

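The gripper straddles the black grip: grip at crop (205,155), fingers on both sides at (190,110) and (255,150). Closing.

Emit:
step_arm([
  [[0, 0, -3], 0, 0.6],
  [[0, 0, 0], 0, 0.4],
  [[0, 0, 0], 0, 0.1],
  [[0, 0, 0], 0, 0.1],
  [[0, 0, 0], 0, 0.1],
  [[0, 0, 0], 0, 0.1],
], force=50)

```text
clock: 18.27
eef_pos: [555.4, -199.7, 459.6]
tcp_rot: [-3.126, 0.069, 0.143]
contact_force: [-0.6, -0.9, 0.1]
opening: 0.278
```

Run:
```python
from h import *
grasp([544.3,-196.5,305]);print(sense()['opening'])
# arc plan: press-frame offsets of grip for lever angle steps
al=np.linspace(0,1.2,13);a=.785-al
P=np.c_[-178*np.cos(a),178*np.sin(a)]
d=np.diff(P,axis=0)
p=0.072 # tool pitch: tool x ~ press x tilted, tool z down leaning -x
tx=np.array([np.cos(p),-np.sin(p)]);tz=np.array([-np.sin(p),-np.cos(p)])
for r in d: print(np.round([r@tx,r@tz],1))
```

```text
t 18.27 rot [-3.126  0.069  0.143] grasp pt [ 544.6 -198.8  305. ] F [-0.6 -0.9  0.1] shift tool [ 0.1 -2.3 -0. ] q [-0.34  0.27  1.62 -0.02  1.31  1.09]
0.27810952337741734
[-11.  14.]
[-9.5 15. ]
[-7.9 15.9]
[-6.3 16.6]
[-4.6 17.2]
[-2.9 17.6]
[-1.1 17.8]
[ 0.7 17.8]
[ 2.4 17.6]
[ 4.2 17.3]
[ 5.9 16.8]
[ 7.5 16.1]
```

Emit:
step_arm([
  [[-5.5, 0, 7], 0, 0.1],
  [[-5.5, 0, 7], 0, 0.1],
  [[-4.5, 0, 7.5], 0, 0.1],
  [[-4.5, 0, 7.5], 0, 0.1],
  [[-4, 0, 8], 0, 0.1],
  [[-4, 0, 8], 0, 0.1],
])

```text
clock: 19.02
eef_pos: [525.6, -203.8, 423.4]
tcp_rot: [-3.132, 0.056, 0.144]
contact_force: [0.0, 0.5, 6.6]
opening: 0.278
```

```bash
cat >> h.py <<'E'
def arc():
    s=sense();r,pi,y=s['tcp_rot']
    R=cv2.Rodrigues(np.array([0,0,y]))[0]@cv2.Rodrigues(np.array([0,pi,0]))[0]@cv2.Rodrigues(np.array([r,0,0.]))[0]
    g=np.array(s['eef_pos'])+155*R[:,2]
    ux=np.array([np.cos(.14),np.sin(.14),0]);piv=np.array([544.5,-198.8,306])+126*ux;piv[2]=180
    o=g-piv;X=o@ux;a=np.arctan2(o[2],-X)
    print("t",round(s['clock'],2),"lever",round(.785-a,3),"radius",round(np.hypot(X,o[2]),1),"F",np.round(s['contact_force'],1),"rot",np.round([r,pi,y],3),"open",round(s['opening'],3),"q",np.round(s['qpos'],2))
    for al in (1.0,1.2,1.25):
        b=.785-al;T=piv-178*np.cos(b)*ux;T[2]+=178*np.sin(b)
        print(al,(R.T@(T-g)).round(1))
E
python3 -c "
from h import *
arc()"
```

```text
t 19.02 lever 0.263 radius 177.8 F [0.  0.5 6.6] rot [-3.132  0.056  0.144] open 0.278 q [-0.37  0.25  1.73 -0.02  1.21  1.07]
1.0 [-12.8   0.3 127.6]
1.2 [1.000e-01 6.000e-01 1.607e+02]
1.25 [  4.3   0.7 168.5]
```

Emit:
step_arm([
  [[-3.5, 0, 8], 0, 0.1],
  [[-3.2, 0, 8.3], 0, 0.1],
  [[-2.8, 0, 8.5], 0, 0.1],
  [[-2.3, 0, 8.6], 0, 0.1],
  [[-1.9, 0, 8.7], 0, 0.1],
  [[-1.5, 0, 8.8], 0, 0.1],
  [[-1, 0, 8.9], 0, 0.1],
  [[-0.5, 0, 8.9], 0, 0.1],
  [[0, 0, 8.9], 0, 0.1],
])

```text
clock: 20.15
eef_pos: [503.0, -206.6, 353.1]
tcp_rot: [-3.138, 0.05, 0.148]
contact_force: [-5.0, -0.7, 6.5]
opening: 0.272
```

```bash
python3 -c "
from h import *
arc()"
```

```text
t 20.15 lever 0.682 radius 176.9 F [-5.  -0.7  6.5] rot [-3.138  0.05   0.148] open 0.272 q [-0.39  0.3   1.84 -0.03  1.05  1.05]
1.0 [ 4.9 -1.3 56.1]
1.2 [17.6 -1.1 89.3]
1.25 [21.8 -1.1 97.1]
```

Emit:
step_arm([
  [[0, 0, 8.8], 0, 0.1],
  [[0, 0, 8.8], 0, 0.1],
  [[0.6, -0.5, 8.8], 0, 0.1],
  [[1, 0, 8.7], 0, 0.1],
  [[1.5, 0, 8.6], 0, 0.1],
  [[2, 0, 8.5], 0, 0.1],
])

```text
clock: 20.9
eef_pos: [504.8, -205.8, 303.6]
tcp_rot: [3.141, 0.048, 0.15]
contact_force: [-2.3, 0.6, 8.6]
opening: 0.276
```

```bash
python3 -c "
from h import *
arc()"
```

```text
t 20.9 lever 0.963 radius 176.5 F [-2.3  0.6  8.6] rot [3.141 0.048 0.15 ] open 0.276 q [-0.38  0.36  1.88 -0.03  0.94  1.06]
1.0 [ 0.1 -1.5  6.8]
1.2 [12.7 -1.4 40. ]
1.25 [16.9 -1.4 47.8]
```

Emit:
step_arm([
  [[2, -0.3, 8], 0, 0.1],
  [[2.5, -0.3, 8], 0, 0.1],
  [[3, 0, 8], 0, 0.1],
  [[3, 0, 7], 0, 0.1],
])

```text
clock: 21.4
eef_pos: [513.1, -204.0, 274.2]
tcp_rot: [3.139, 0.048, 0.152]
contact_force: [-4.5, 2.0, 9.5]
opening: 0.279
```

```bash
python3 -c "
from h import *
arc()"
```

```text
t 21.4 lever 1.137 radius 176.0 F [-4.5  2.   9.5] rot [3.139 0.048 0.152] open 0.279 q [-0.37  0.41  1.88 -0.03  0.89  1.07]
1.0 [ -9.8  -1.3 -22.2]
1.2 [ 2.8 -1.2 11. ]
1.25 [ 7.  -1.2 18.9]
```

Emit:
step_arm([
  [[1, 0, 4], 0, 0.1],
])

```text
clock: 21.52
eef_pos: [514.2, -203.7, 270.8]
tcp_rot: [3.139, 0.047, 0.153]
contact_force: [-1.9, 3.1, 10.3]
opening: 0.276
```

Emit:
step_arm([
  [[1, 0, 3], 0, 0.1],
])

```text
clock: 21.65
eef_pos: [515.1, -203.5, 268.5]
tcp_rot: [3.138, 0.047, 0.153]
contact_force: [-4.1, 1.9, 9.1]
opening: 0.275
```

Emit:
step_arm([
  [[1, 0, 3], 0, 0.1],
])

```text
clock: 21.78
eef_pos: [516.0, -203.3, 266.2]
tcp_rot: [3.138, 0.046, 0.154]
contact_force: [-4.7, 1.4, 9.7]
opening: 0.28
```

Emit:
step_arm([
  [[1, 0, 3], 0, 0.1],
])

```text
clock: 21.9
eef_pos: [516.8, -203.1, 264.0]
tcp_rot: [3.138, 0.046, 0.154]
contact_force: [-4.3, 1.2, 10.7]
opening: 0.277
```

Emit:
step_arm([
  [[1, 0, 3], 0, 0.1],
])

```text
clock: 22.02
eef_pos: [517.7, -202.9, 261.9]
tcp_rot: [3.137, 0.045, 0.154]
contact_force: [-4.1, 2.1, 10.1]
opening: 0.277
```

Emit:
step_arm([
  [[0.5, 0, 3], 0, 0.1],
])

```text
clock: 22.15
eef_pos: [518.3, -202.8, 260.3]
tcp_rot: [3.137, 0.044, 0.154]
contact_force: [-8.1, 3.5, 27.6]
opening: 0.278
```

The force jumped to 27.6 N, so the lever is on its stop. One more push to confirm, and I'll keep it as the held target.

Emit:
step_arm([
  [[0, 0, 3], 0, 0.1],
])

```text
clock: 22.28
eef_pos: [518.4, -202.7, 259.8]
tcp_rot: [3.137, 0.044, 0.155]
contact_force: [-12.3, 5.3, 39.4]
opening: 0.274
```

Run:
```python
from h import *
arc()
a=np.mean([grab_frame("scene") for _ in range(10)],0).astype(np.uint8)
arc()
cv2.imwrite("pics/c9.png",cv2.resize(a[115:265,205:355],None,fx=4,fy=4,interpolation=cv2.INTER_CUBIC))
```

```text
t 22.27 lever 1.225 radius 175.9 F [-12.3   5.3  39.4] rot [3.137 0.044 0.155] open 0.274 q [-0.37  0.44  1.88 -0.03  0.86  1.07]
1.0 [-16.3  -1.1 -36.4]
1.2 [-3.9 -1.1 -3.1]
1.25 [ 0.3 -1.1  4.8]
t 22.77 lever 1.224 radius 175.9 F [-10.6   4.2  32.7] rot [3.136 0.044 0.155] open 0.274 q [-0.37  0.44  1.88 -0.03  0.86  1.07]
1.0 [-16.2  -1.1 -36.1]
1.2 [-3.7 -1.1 -2.8]
1.25 [ 0.4 -1.1  5.1]
```

View pics/c9.png

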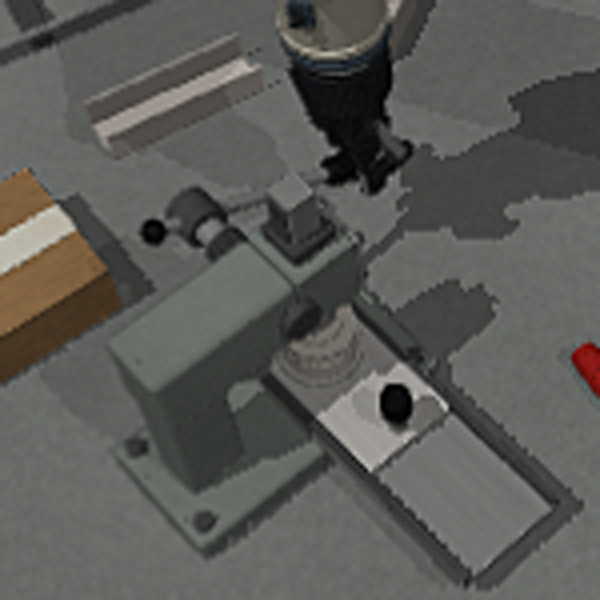

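The picture shows the lever below level, the ram lowered onto the lid at (325,350), and the knob home at (397,402). I'll ease the hold a little, keeping a clear push on the stop, check it, then hand in.

Emit:
step_arm([
  [[0, 0, 2], 0, 0.1],
])

```text
clock: 22.9
eef_pos: [518.1, -202.6, 260.5]
tcp_rot: [3.136, 0.043, 0.155]
contact_force: [-8.8, 2.1, 22.8]
opening: 0.272
```

Run:
```python
from h import *
arc()
for _ in range(4): grab_frame("top")
arc()
if sense()['contact_force'][2]>15: print(sign_off())
```

```text
t 22.9 lever 1.221 radius 175.9 F [-8.8  2.1 22.8] rot [3.136 0.043 0.155] open 0.272 q [-0.37  0.44  1.88 -0.03  0.86  1.07]
1.0 [-16.   -1.1 -35.7]
1.2 [-3.6 -1.1 -2.4]
1.25 [ 0.6 -1.1  5.4]
t 23.1 lever 1.222 radius 175.9 F [-8.3  3.5 26.6] rot [3.136 0.043 0.155] open 0.277 q [-0.37  0.44  1.88 -0.03  0.86  1.07]
1.0 [-16.1  -1.1 -35.9]
1.2 [-3.6 -1.1 -2.6]
1.25 [ 0.5 -1.1  5.3]
the job is handed in; nothing more can be done
None
```

The job is done and handed in at 23.1 s on the robot's clock, with the gripper still holding the lever fully down.

- **Lid:** I set the white lid on the box. It stopped at the expected seated height, and after I let go the picture showed it level and centred.
- **Nest:** I pushed it by the knob until it stopped moving, with about 20 N on the stop.
- **Lever:** I gripped the handle and brought it down along its arc. At the end it pushed back with about 25 N; just before the stop it took about 10 N. That shows it is on the stop.

**Disagreement:** the lever angle I worked out at the end is 1.22 rad, against a nominal stop of 1.20. That gap is 3–4 mm at the grip, which fits estimation error and give in the grip.

**Force:** the wrist reading peaked at 39 N while I pressed on the stop, so I eased it back before handing in. I touched no other tools or parts.

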